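# Load the check weight on the laboratory balance

## Task

Open the blue hinged weight case, swinging its lid past the balance point so that it stays fully open by itself, then lift out the brass weight and set it down gently, upright, within the ring marked on the balance pan, reaching in under the clear hood without pushing against it. Leave the steel weight in the case and do not disturb anything else on the bench.

Things in the scene. Friction and masses are not known exactly. Their poses are not given: they have to be found in the camera images.
- case: Blue clamshell case, fixed. Lower half 150 (x) by 210 (y) by 45 mm high, walls 5 mm; origin under its centre; front (yellow tab) faces its -x, hinge along y at its +x rim. Black foam inside, top 27.5 mm above the bench, has two round pockets 38 mm wide, 16 mm deep (floor 11.5 mm above the bench), at x = -10, y = +50 and -50 mm, a weight standing in each. 100 mm high closed.
- lid (a joint): Angle of the case's lid, a shell 150 by 210 by 55 mm, about 0.26 kg: 0 closed, grows as it opens, stop at 2.1 rad. No latch or spring: it falls shut below about 1.05 rad, and beyond about 1.2 rad it falls open onto its stop by itself. Fully open is above 1.8 rad; it then leans to 125 mm behind the hinge.
- lid_hinge (a point): Point on the hinge axis, middle of the case's far upper rim: 75 mm behind the case's centre (its +x), 45 mm above the bench. Axes as the case.
- lid_tab (a point): Grasp point in the yellow tab, which sticks out 34 mm from the lid's front; tab 36 mm wide (along the case's y), 6 mm thick. This point is 20 mm out from the lid's front face; closed, it is 170 mm in front of the hinge axis and 63 mm above the bench. Moves with the lid. The tab can be pinched by its side edges.
- brass_weight: Yellow brass check weight, upright cylinder 34 mm in diameter, 56 mm high, with a 22 mm wide knob on top, 74 mm overall, about 0.42 kg; origin at the centre of its underside. In the left or right pocket of the case.
- steel_weight: Silver steel weight of the same shape, about 0.40 kg, in the other pocket. Must stay there. Origin at the centre of its underside.
- balance: White laboratory balance, fixed, 250 (x) by 190 (y) mm, body top 66 mm above the bench; origin is the centre of its underside; its display faces its own -x.
- pan_top (a point): Centre of the pan's top face, 20 mm to the +x of the balance's centre, 82 mm above the bench; a thin black ring, 72 mm in outer diameter, is marked round it. Axes as the balance.
- bottle: Bystander: glass bottle with blue cap, 54 mm in diameter, 150 mm high, loose, origin under its centre.
- jar: Bystander: amber jar with white cap, 42 mm in diameter, 70 mm high, loose, origin under its centre.
- tip_box: Bystander: pipette tip box, blue with orange top, 85 (x) by 120 (y) by 58 mm, loose, origin under its centre.
- tube_rack: Bystander: white tube rack 110 by 110 by 30 mm with three purple caps rising to 46 mm, loose, origin under its centre.
- carton: Bystander: small paper carton 50 (x) by 75 (y) by 100 mm, loose, origin under its centre.
- glass_tub: Bystander: clear open tub, 66 mm wide, 40 mm high, loose, origin under its centre.
- pan: The balance's round steel pan, 100 mm in diameter, part of the balance and immovable; origin 16 mm below the centre of its top face.
- hood: Clear hood fixed to the balance: a flat roof, underside 224 mm above the bench, from its orange edge (along the balance's x, 170 mm long, 5 mm to the +y side of the pan's centre) 88 mm to a clear wall on the +y side. Open at -y and both ends. Origin is the balance's. A gripper pointing straight down over the pan's centre hits it: lean the tool 25 to 45 degrees over to the balance's -y side.

How it is judged:
By the outcome, as a careful person would: the job done as asked, in the order asked, and still so for the second after the job is handed in, with the robot touching nothing.
It also fails if it takes over 72 s, if anything falls off the work surface, if the arm or the gripper's body presses on something with over 40 N, if the wrist force passes 120 N, or if a joint passes its speed limit or range.

## Robot

A 6-joint arm with a two-finger parallel gripper is mounted at the origin on the work surface. World frame = base frame: x ahead of the robot, y to its left, z up, the work surface at z = 0. Lengths are in m, angles in rad, forces in N, time in s.
With the tool pointing down it reaches from about 0.25 to 0.775 m from the base axis. Payload 4 kg.
Tool frame: the origin (TCP) lies between the finger pads; the fingertips stand 25 mm ahead of it and the grasp point (between the pads) lies 6 mm ahead of it (robot.tip_reach is the distance from the TCP to the fingertips, in m); z points along the fingers, y is the line along which they close (so a half turn about z gives the same grasp; the last joint's range is limited). The gripper opens to 94 mm and grips with 3 to 60 N. Pads are 16 mm wide; open, the fingers measure 119 mm over their backs; the gripper's body (75 mm by 177 mm) begins 78 mm behind the grasp point.
Start: joints at [-1.319, 0.087, 1.371, -0, 1.684, -0.103], TCP at [0.191, -0.516, 0.231] pointing down, gripper open.
Joint ranges: [-3.1, 3.1], [-0.76, 2.03], [0.27, 2.55], [-1.08, 4.22], [0.17, 2.65], [-2.57, 2.57]. Speed limits (rad/s): [2.79, 2.79, 3.14, 3.14, 3.14, 3.14].

## Interface

Orientations are given as [roll, pitch, yaw] about the fixed x, y, z axes, in that order (R = Rz(yaw) Ry(pitch) Rx(roll)).
In Python, from bench import sensors, snapshot, camera_info, ticket, robot gives the robot as it stands.
- The arm moves only by the tool arm_command, never from a script. Its argument "plan" is a list of rows, each an object with "grip": the closure, from -1 (fully open) to 1 (shut); "slide": the shift along the tool's x, y, z normalised to -1 to 1, where 1 is 500 mm, a list of three; "spin": the turn about the tool's z normalised to -1 to 1, where 1 is 5 degrees. A call has 1 to 10 rows; each row shifts and turns the commanded pose from where the row before left it, along the tool's axes as they then stand; what a row does not reach is not made up. A row lasts 1/8 s, in which the tool goes at most 62.5 mm and 10.7 degrees, less where a joint would pass 70% of its speed; a pose out of reach is approached as far as the arm can. A call with a number of a shift or a turn outside -1 to 1 is refused whole. A call with a gripper value outside its range is refused whole. The fingers move at their own pace and stop on an object; the grip force is fixed at half the most. Time passes only in rows, so rows that do not move let the fingers close. It gives the time, the measured TCP pose, the force, the opening and the grip force at its end, in the units of the state.
- sensors.get_obs(): the state, without advancing time (a new reading comes with each control period).
- snapshot(name): name is "scene" or "side" or "wrist"; returns the picture (480x640x3 uint8, red, green, blue); there is no depth.
- camera_info(name): a dict with "fx", "fy", "cx", "cy" (pixels), "position" and "rotation" of the camera in the world. Camera axes: x right, y up, looking along -z (the intrinsics and any distortion apply to the point x, -y, -z); pixel columns grow to the right and rows downward; lengths in m; the calibration is good to about 2 mm. A picture is of the moment at which its call begins: read the wrist's pose just before it. camera_info takes no time and is no camera call; for the wrist camera it gives the pose at the moment of the call.
- ticket.close_job(): hands the job in; it is judged then, once.
The state is a dict: "time": time; "joint_positions": joint angles; "qvel": joint speeds; "joint_torque": joint torques, N m; "tool_pos": TCP position; "ee_rot": TCP orientation; "wrist_force": force on the tool from outside, world axes, zero at the start; "wrist_torque": the same for the moment, N m; "width": finger opening in m; "finger_force": force on a finger pad.
Only numpy, scipy, OpenCV 4.12 (cv2) and the standard library are available. Lean on these libraries where they do the work, as an engineer would, in place of code of your own. Each camera call takes 0.05 s, during which the arm holds its last target. There are 200 camera calls.

## Working session

There is one attempt and no reset: what is moved stays moved. The work goes in short steps, Python scripts to look and compute and a tool call to move; the robot and the scene stay as the last step left them, time stands still between calls to the robot, and variables do not carry over. Pictures are saved under pics/ and viewed, at most 10 in all, crops included, and the job is handed in when it is done.

Besides the shell and the picture viewer there is one more tool, called after "Request:" by a JSON object that holds its "op" and its "data", one argument or row to a line. arm_command: Moves the arm, as the interface text tells. Scaled input: -1 to 1 covers 500 mm each way for a shift and 5 degrees each way for a turn. Its arguments: {"type":"object","properties":{"plan":{"type":"array","items":{"type":"object","properties":{"grip":{"type":"number"},"slide":{"type":"array","items":{"type":"number"}},"spin":{"type":"number"}}}}},"required":["plan"]}

```bash
mkdir -p pics; ls
python3 - <<'E'
from bench import *
import cv2
for n in ("scene","side"):
    im=snapshot(n); cv2.imwrite(f"pics/{n}0.png",im[:,:,::-1]); print(n,camera_info(n))
o=sensors.get_obs(); print(o)
print(camera_info("wrist"))
E
```

```text
pics
scene {'fx': 445.166446618882, 'fy': 445.166446618882, 'cx': 313.3508679015626, 'cy': 234.4427321026448, 'position': array([1.12330009, 0.05228738, 0.94508775]), 'rotation': array([ 0.62441402, -0.00259193,  1.66193086])}
side {'fx': 468.67605523151633, 'fy': 468.67605523151633, 'cx': 320.8362582772483, 'cy': 235.6882201657819, 'position': array([ 0.17093145, -0.92240401,  1.10767569]), 'rotation': array([ 0.75878504, -0.00642553, -0.34814892])}
{'time': 0.1, 'joint_positions': array([-1.31913433e+00,  8.78840372e-02,  1.37206900e+00,  4.20985510e-06,
        1.68361498e+00, -1.03106969e-01]), 'qvel': array([ 0.00011842, -0.00433415, -0.00216639,  0.0004629 , -0.00030672,
        0.00119794]), 'joint_torque': array([ 3.30230199e-03, -3.41252625e+01, -3.03301728e+01,  7.21946592e-02,
        3.03914328e-02, -8.91261379e-05]), 'tool_pos': array([ 0.19093885, -0.51532412,  0.22943689]), 'ee_rot': array([-3.13962821e+00, -2.07475016e-04,  3.54769233e-01]), 'wrist_force': array([-0.19772675,  0.80758668,  0.26091491]), 'wrist_torque': array([-0.02180986,  0.0023222 ,  0.01112759]), 'finger_force': 0.0, 'width': 0.09421604836389257}
{'fx': 351.7121643368644, 'fy': 351.7121643368644, 'cx': 315.0217429568386, 'cy': 240.9888117481595, 'position': array([ 0.25215324, -0.49308356,  0.38380299]), 'rotation': array([-0.23121024,  0.00269219, -1.21436584])}
```

View pics/scene0.png

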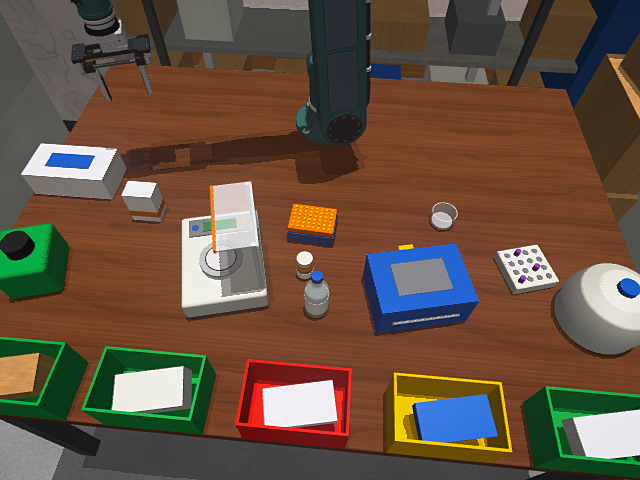

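View pics/side0.png

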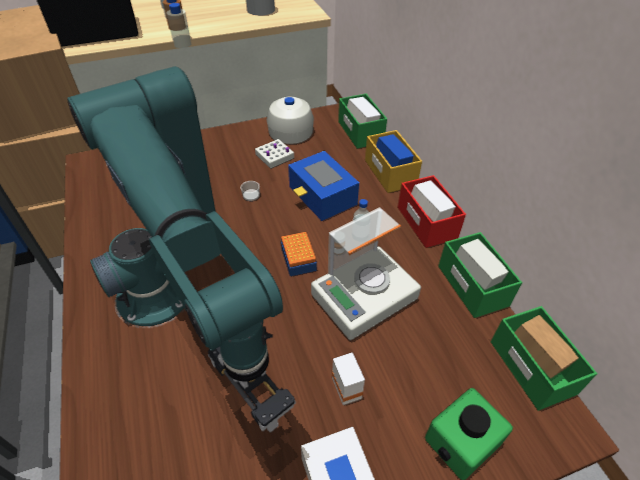

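The scene view shows the case at about (420,285) with its tab at (405,247), and the balance at (225,255) with its orange hood edge. The side view shows both too. I'll enlarge for corner picks.

Run:
```python
import cv2,numpy as np
a=cv2.imread("pics/scene0.png")[175:340,170:490]; b=cv2.imread("pics/side0.png")[140:340,270:430]
cv2.imwrite("pics/zs.png",cv2.resize(a,None,fx=2.5,fy=2.5,interpolation=cv2.INTER_CUBIC))
cv2.imwrite("pics/zd.png",cv2.resize(b,None,fx=3,fy=3,interpolation=cv2.INTER_CUBIC))
```

```text
(no output)
```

View pics/zs.png

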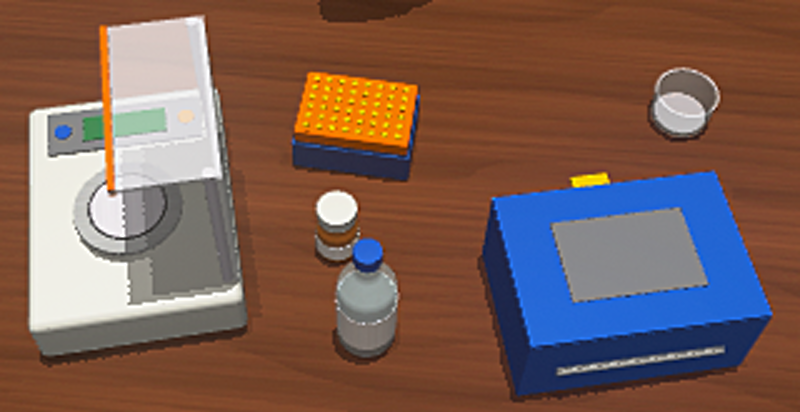

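View pics/zd.png

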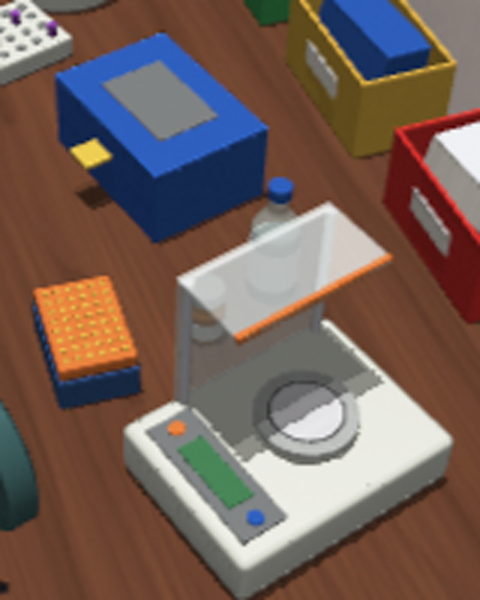

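```bash
cat > h.py <<'E'
import numpy as np
from scipy.spatial.transform import Rotation as R
from scipy.optimize import least_squares
def proj(ci,P):
    p=(np.atleast_2d(P)-ci['position'])@R.from_euler('xyz',ci['rotation']).as_matrix()
    return np.c_[ci['cx']+ci['fx']*p[:,0]/-p[:,2], ci['cy']-ci['fy']*p[:,1]/-p[:,2]]
def fit(obs,x0):  # obs: (ci, local point, pixel); returns x,y,yaw
    def f(q):
        r=[]
        for ci,l,px in obs:
            c,s=np.cos(q[2]),np.sin(q[2])
            r+=list(proj(ci,[q[0]+c*l[0]-s*l[1],q[1]+s*l[0]+c*l[1],l[2]])[0]-px)
        return np.array(r)
    s=least_squares(f,x0,loss='soft_l1'); return s.x,f(s.x).reshape(-1,2).round(1)
def loc(q,l):
    c,s=np.cos(q[2]),np.sin(q[2]); return np.array([q[0]+c*l[0]-s*l[1],q[1]+s*l[0]+c*l[1]])
E
python3 - <<'E'
from bench import *; from h import *
S=camera_info("scene");D=camera_info("side")
s=lambda l,u,v:(S,np.array(l)/1000,np.array([170+u/2.5,175+v/2.5]))
d=lambda l,u,v:(D,np.array(l)/1000,np.array([270+u/3,140+v/3]))
c,r=fit([s((-75,-105,100),490,199),s((-75,105,100),716,172),s((75,105,100),771,316),s((75,-105,100),528,349),
 d((-75,105,100),58,72),d((75,105,100),163,33),d((75,-105,100),267,128),d((-75,-105,100),155,177)],[.6,.2,0])
print(c,r.tolist())
b,r=fit([s((20,0,82),127,209),d((20,0,82),306,411),s((-125,-95,66),30,105),s((125,-95,66),30,330),s((125,95,66),243,298),
 d((-125,-95,66),245,568),d((125,-95,66),450,440),d((-125,95,66),125,432)],[.5,-.2,0])
print(b,r.tolist())
print("tab",loc(c,(-.095,0)),"pan",loc(b,(.02,0)),"wt",loc(c,(-.01,.05)),loc(c,(-.01,-.05)))
for n,ci,o,k,pts in(("S",S,(170,175),2.5,0),("D",D,(270,140),3,0)):
  for x in(-.065,.105):
    for y in (.005,.093):
      print(n,x,y,((proj(ci,[*loc(b,(x,y)),.226])[0]-o)*k).round())
E
```

```text
[0.60984686 0.24330722 0.22943341] [[0.5, -0.3], [-0.7, 0.1], [0.2, 0.5], [0.2, -0.3], [-0.8, 0.8], [0.4, -0.3], [0.6, 0.1], [0.1, 0.1]]
[ 0.56871081 -0.21280744  0.26080288] [[0.3, -1.3], [-0.3, 0.2], [-1.0, 1.0], [-1.2, 0.5], [0.6, 0.2], [-0.9, 0.8], [2.1, -0.7], [-2.2, -2.1]]
tab [0.51733629 0.22170177] pan [ 0.58803448 -0.20765032] wt [0.58873761 0.28972274] [0.61148019 0.19234319]
S -0.065 0.005 [101.  32.]
S -0.065 0.093 [203.  19.]
S 0.105 0.005 [109. 195.]
S 0.105 0.093 [223. 179.]
D -0.065 0.005 [237. 345.]
D -0.065 0.093 [175. 282.]
D 0.105 0.005 [391. 263.]
D 0.105 0.093 [326. 206.]
```

Request:
{"op": "arm_command", "data": {
  "plan": [
    {"grip": -1, "slide": [0, 0, -0.07], "spin": 0.72},
    {"grip": -1, "slide": [0, 0, -0.07], "spin": 0.72},
    {"grip": -1, "slide": [0.069, -0.092, 0], "spin": 0},
    {"grip": -1, "slide": [0.069, -0.092, 0], "spin": 0},
    {"grip": -1, "slide": [0.069, -0.092, 0], "spin": 0},
    {"grip": -1, "slide": [0.069, -0.092, 0], "spin": 0},
    {"grip": -1, "slide": [0.069, -0.092, 0], "spin": 0},
    {"grip": -1, "slide": [0.069, -0.092, 0], "spin": 0},
    {"grip": -1, "slide": [0.069, -0.092, 0], "spin": 0},
    {"grip": -1, "slide": [0.069, -0.092, 0], "spin": 0}
  ]
}}

```text
time: 1.35
tool_pos: [0.3764, -0.0929, 0.3002]
ee_rot: [3.141, -0.0, 0.229]
wrist_force: [0.5, -0.4, -0.1]
width: 0.0941
finger_force: 0.0
```

Request:
{"op": "arm_command", "data": {
  "plan": [
    {"grip": -1, "slide": [0.068, -0.0915, 0], "spin": 0},
    {"grip": -1, "slide": [0.068, -0.0915, 0], "spin": 0},
    {"grip": -1, "slide": [0.068, -0.0915, 0], "spin": 0},
    {"grip": -1, "slide": [0.068, -0.0915, 0], "spin": 0},
    {"grip": -1, "slide": [0.068, -0.0915, 0.06], "spin": 0},
    {"grip": -1, "slide": [0.068, -0.0915, 0.06], "spin": 0},
    {"grip": -1, "slide": [0, 0, 0.08], "spin": 0},
    {"grip": -1, "slide": [0, 0, 0], "spin": 0}
  ]
}}

```text
time: 2.35
tool_pos: [0.5088, 0.2157, 0.1972]
ee_rot: [3.141, 0.01, 0.23]
wrist_force: [-0.6, -0.6, -0.7]
width: 0.0937
finger_force: 0.0
```

```bash
cat >> h.py <<'E'
C=np.array([0.60985,0.24331,0.22943]); B=np.array([0.56871,-0.21281,0.26080])
def delta(o,t):  # tool-frame slide (normalised) from observed pose to world TCP target
    return (R.from_euler('xyz',o['ee_rot']).inv().apply(np.array(t)-o['tool_pos'])/.5).round(4)
E
python3 - <<'E'
from bench import *; from h import *; import cv2
o=sensors.get_obs(); ci=camera_info("wrist"); im=snapshot("wrist"); cv2.imwrite("pics/w1.png",im[:,:,::-1])
print(o['tool_pos'],o['ee_rot'],o['joint_positions'].round(2)); print(delta(o,[*loc(C,(-.099,0)),.076]))
# yellow tab detection
h=cv2.cvtColor(im,cv2.COLOR_RGB2HSV); m=cv2.inRange(h,(22,150,120),(33,255,255))
n,l,s,c=cv2.connectedComponentsWithStats(m); print(s[1:][s[1:,4]>30],c[1:][s[1:,4]>30])
print(proj(ci,[[*loc(C,(a,b)),.066] for a,b in((-.109,.018),(-.109,-.018),(-.075,.018),(-.075,-.018))]).round())
E
```

```text
[0.50876911 0.21566857 0.19723055] [3.14061463 0.01046695 0.23023422] [ 0.3   0.11  1.41 -0.    1.63  1.64]
[ 0.014  -0.0081  0.2423]
[[ 288  211   44   34 1449]
 [ 487  312   30   28  559]] [[309.50310559 227.03588682]
 [502.47584973 325.40429338]]
[[288. 242.]
 [332. 242.]
 [288. 201.]
 [332. 201.]]
```

View pics/w1.png

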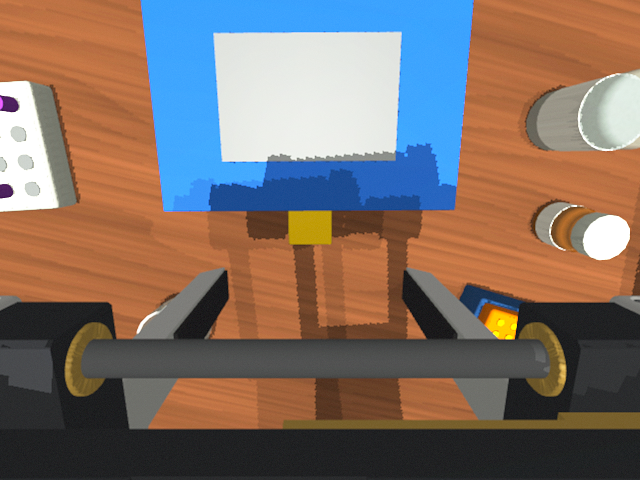

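The wrist view shows the tab at columns 288–332, rows 211–244, matching the prediction within 2 px. Descending with narrowed fingers.

Request:
{"op": "arm_command", "data": {
  "plan": [
    {"grip": -0.2, "slide": [0.007, -0.004, 0.02], "spin": 0},
    {"grip": -0.2, "slide": [0, 0, 0.06], "spin": 0},
    {"grip": -0.2, "slide": [0, 0, 0.06], "spin": 0},
    {"grip": -0.2, "slide": [0, 0, 0.06], "spin": 0},
    {"grip": -0.2, "slide": [0, 0, 0.037], "spin": 0},
    {"grip": -0.2, "slide": [0, 0, 0], "spin": 0},
    {"grip": -0.2, "slide": [0, 0, 0], "spin": 0}
  ]
}}

```text
time: 3.28
tool_pos: [0.5154, 0.2188, 0.0855]
ee_rot: [-3.141, -0.003, 0.229]
wrist_force: [0.7, -0.4, 0.0]
width: 0.0561
finger_force: 0.0
```

Run:
```python
from bench import *; from h import *
o=sensors.get_obs(); print(o['tool_pos'],o['ee_rot'],delta(o,[*loc(C,(-.099,0)),.076]))
```

```text
[0.51536644 0.21880093 0.08552437] [-3.14144222 -0.00314861  0.22883404] [-0.0029 -0.0048  0.019 ]
```

Request:
{"op": "arm_command", "data": {
  "plan": [
    {"grip": -0.2, "slide": [-0.003, -0.004, 0.017], "spin": 0},
    {"grip": 1, "slide": [0, 0, 0], "spin": 0},
    {"grip": 1, "slide": [0, 0, 0], "spin": 0},
    {"grip": 1, "slide": [0, 0, 0], "spin": 0},
    {"grip": 1, "slide": [0, 0, 0], "spin": 0}
  ]
}}

```text
time: 3.9
tool_pos: [0.5122, 0.2209, 0.0754]
ee_rot: [-3.14, -0.0, 0.229]
wrist_force: [-1.2, 2.7, -0.2]
width: 0.0351
finger_force: 30.0
```

Run:
```python
from bench import *; from h import *
o=sensors.get_obs(); p=R.from_euler('xyz',o['ee_rot']).inv().apply(o['tool_pos']); print(o['tool_pos'],o['width'],o['wrist_force'])
# hinge-relative grip point at TCP + 12mm down; arc increments in tool frame
c=np.cos(C[2]);s=np.sin(C[2]);d=o['tool_pos'][:2]-loc(C,(.075,0)); x=d[0]*c+d[1]*s; z=.063-.045
print('x,z',x,z)
th=np.linspace(0,1.36,18); X=x*np.cos(th)+z*np.sin(th); Z=-x*np.sin(th)+z*np.cos(th)
print(np.c_[th[1:],np.diff(X)/.5,-np.diff(Z)/.5].round(3))
```

```text
[0.51221013 0.22086762 0.07541085] 0.035142931942581286 [-1.18591477  2.65574042 -0.20837316]
x,z -0.17518523785936946 0.018000000000000002
[[ 0.08   0.004 -0.028]
 [ 0.16   0.006 -0.027]
 [ 0.24   0.008 -0.027]
 [ 0.32   0.011 -0.026]
 [ 0.4    0.013 -0.025]
 [ 0.48   0.015 -0.024]
 [ 0.56   0.016 -0.023]
 [ 0.64   0.018 -0.022]
 [ 0.72   0.02  -0.02 ]
 [ 0.8    0.021 -0.018]
 [ 0.88   0.023 -0.017]
 [ 0.96   0.024 -0.015]
 [ 1.04   0.025 -0.013]
 [ 1.12   0.026 -0.011]
 [ 1.2    0.027 -0.009]
 [ 1.28   0.027 -0.006]
 [ 1.36   0.028 -0.004]]
```

Request:
{"op": "arm_command", "data": {
  "plan": [
    {"grip": 1, "slide": [0.004, 0, -0.028], "spin": 0},
    {"grip": 1, "slide": [0.006, 0, -0.027], "spin": 0},
    {"grip": 1, "slide": [0.008, 0, -0.027], "spin": 0},
    {"grip": 1, "slide": [0.011, 0, -0.026], "spin": 0},
    {"grip": 1, "slide": [0.013, 0, -0.025], "spin": 0},
    {"grip": 1, "slide": [0.015, 0, -0.024], "spin": 0},
    {"grip": 1, "slide": [0.016, 0, -0.023], "spin": 0},
    {"grip": 1, "slide": [0.018, 0, -0.022], "spin": 0}
  ]
}}

```text
time: 4.9
tool_pos: [0.5565, 0.2314, 0.1767]
ee_rot: [-3.14, 0.001, 0.23]
wrist_force: [2.5, 6.1, -5.2]
width: 0.0355
finger_force: 30.0
```

```bash
cat > arc.py <<'E'
from bench import *; from h import *
o=sensors.get_obs(); print(o['tool_pos'],o['ee_rot'],o['width'],o['wrist_force'])
x,z=-.1752,.018
q=loc(C,(.075,0)); 
for t in (.56,.64,.72,.8,1.04,1.2,1.36):
    X=x*np.cos(t)+z*np.sin(t)+.075; Z=-x*np.sin(t)+z*np.cos(t)+.045+.0124
    print(t,delta(o,[*loc(C,(X,0)),Z]))
E
python3 arc.py
```

```text
[0.55648245 0.23142817 0.17673724] [-3.14000769e+00  7.90455451e-04  2.29745884e-01] 0.03551019536158878 [ 2.5291124   6.07146521 -5.24619704]
0.56 [-0.0184  0.0012  0.0221]
0.64 [-0.0002  0.0011  0.0005]
0.72 [ 0.0196  0.0011 -0.0195]
0.8 [ 0.041   0.0011 -0.0378]
1.04 [ 0.1129  0.001  -0.0818]
1.2 [ 0.1658  0.001  -0.1011]
1.36 [ 0.2211  0.001  -0.1117]
```

Exactly on the arc; continue.

Request:
{"op": "arm_command", "data": {
  "plan": [
    {"grip": 1, "slide": [0.02, 0, -0.02], "spin": 0},
    {"grip": 1, "slide": [0.021, 0, -0.018], "spin": 0},
    {"grip": 1, "slide": [0.023, 0, -0.017], "spin": 0},
    {"grip": 1, "slide": [0.024, 0, -0.015], "spin": 0},
    {"grip": 1, "slide": [0.025, 0, -0.013], "spin": 0},
    {"grip": 1, "slide": [0.026, 0, -0.011], "spin": 0},
    {"grip": 1, "slide": [0.027, 0, -0.009], "spin": 0},
    {"grip": 1, "slide": [0.027, 0, -0.006], "spin": 0},
    {"grip": 1, "slide": [0.028, 0, -0.004], "spin": 0}
  ]
}}

```text
time: 6.02
tool_pos: [0.6632, 0.2569, 0.2328]
ee_rot: [-3.14, 0.004, 0.231]
wrist_force: [-2.2, 5.7, -2.5]
width: 0.0355
finger_force: 30.0
```

```bash
python3 arc.py
```

```text
[0.6631562 0.2569442 0.2327767] [-3.13959632  0.00353839  0.23063566] 0.03552561376377037 [-2.18171966  5.67971727 -2.54315035]
0.56 [-0.2373  0.0023  0.135 ]
0.64 [-0.2192  0.0023  0.1134]
0.72 [-0.1994  0.0023  0.0933]
0.8 [-0.1781  0.0022  0.0749]
1.04 [-0.1062  0.0022  0.0307]
1.2 [-0.0534  0.0023  0.0113]
1.36 [0.0019 0.0023 0.0006]
```

Request:
{"op": "arm_command", "data": {
  "plan": [
    {"grip": -0.1, "slide": [0, 0, 0], "spin": 0},
    {"grip": -0.1, "slide": [0, 0, 0], "spin": 0},
    {"grip": -0.1, "slide": [0, 0, -0.05], "spin": 0},
    {"grip": -0.1, "slide": [0, 0, -0.06], "spin": 0},
    {"grip": -0.1, "slide": [-0.08, 0, 0], "spin": 0},
    {"grip": -0.1, "slide": [-0.08, 0, 0], "spin": 0},
    {"grip": -0.1, "slide": [-0.08, 0, 0], "spin": 0},
    {"grip": -0.1, "slide": [0, 0, 0], "spin": 0},
    {"grip": -0.1, "slide": [0, 0, 0], "spin": 0}
  ]
}}

```text
time: 7.15
tool_pos: [0.5477, 0.2279, 0.2887]
ee_rot: [3.141, -0.002, 0.228]
wrist_force: [0.2, -0.4, 0.3]
width: 0.0518
finger_force: 0.0
```

```bash
cat > look.py <<'E'
from bench import *; from h import *; import cv2,sys
o=sensors.get_obs(); ci=camera_info("wrist"); im=snapshot("wrist"); cv2.imwrite(f"pics/{sys.argv[1]}.png",im[:,:,::-1])
print(o['tool_pos'],o['ee_rot'],o['joint_positions'].round(2),ci)
print(proj(ci,[[*loc(C,(-.01,y)),z] for y in(.05,-.05) for z in (.0855,.0675)]).round(1))
E
python3 look.py w2
```

```text
[0.54773499 0.22785153 0.28870168] [ 3.14077146e+00 -1.94910461e-03  2.28345863e-01] [ 0.3   0.18  1.15 -0.    1.81  1.64] {'fx': 351.7121643368644, 'fy': 351.7121643368644, 'cx': 315.0217429568386, 'cy': 240.9888117481595, 'position': array([0.61093504, 0.24243461, 0.44320153]), 'rotation': array([-2.29524356e-01, -5.82634585e-05, -1.34082047e+00])}
[[263.8 170. ]
 [266.2 169.4]
 [364.  170. ]
 [361.7 169.5]]
```

View pics/w2.png

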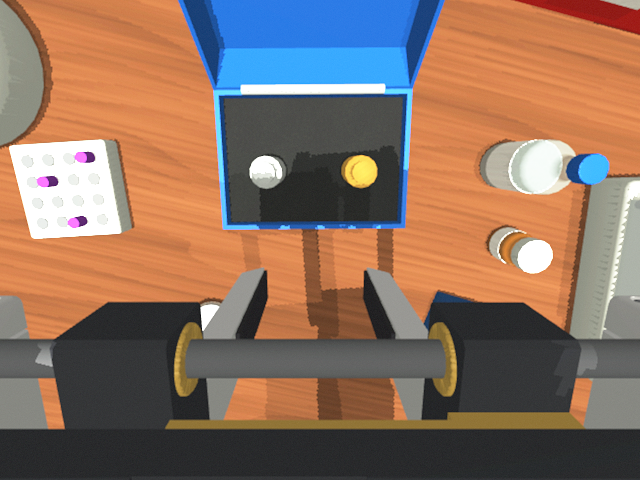

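Lid is open; brass knob at (362,170) in the right (−y) pocket, as predicted. Spin so the fingers close along the balance's x, then go above it.

Request:
{"op": "arm_command", "data": {
  "plan": [
    {"grip": -0.1, "slide": [0, 0, 0], "spin": -1},
    {"grip": -0.1, "slide": [0, 0, 0], "spin": -1},
    {"grip": -0.1, "slide": [0, 0, 0], "spin": -1},
    {"grip": -0.1, "slide": [0, 0, 0], "spin": -1},
    {"grip": -0.1, "slide": [0, 0, 0], "spin": -1},
    {"grip": -0.1, "slide": [0, 0, 0], "spin": -1},
    {"grip": -0.1, "slide": [0, 0, 0], "spin": -1},
    {"grip": -0.1, "slide": [0, 0, 0], "spin": -1},
    {"grip": -0.1, "slide": [0, 0, 0], "spin": -1},
    {"grip": -0.1, "slide": [0, 0, 0], "spin": -1}
  ]
}}

```text
time: 8.45
tool_pos: [0.5487, 0.2283, 0.2874]
ee_rot: [3.141, 0.001, 1.104]
wrist_force: [-0.0, -1.1, 0.9]
width: 0.0515
finger_force: 0.0
```

Request:
{"op": "arm_command", "data": {
  "plan": [
    {"grip": -0.1, "slide": [0, 0, 0], "spin": -1},
    {"grip": -0.1, "slide": [0, 0, 0], "spin": -1},
    {"grip": -0.1, "slide": [0, 0, 0], "spin": -1},
    {"grip": -0.1, "slide": [0, 0, 0], "spin": -1},
    {"grip": -0.1, "slide": [0, 0, 0], "spin": -1},
    {"grip": -0.1, "slide": [0, 0, 0], "spin": -1},
    {"grip": -0.1, "slide": [0, 0, 0], "spin": -1},
    {"grip": -0.1, "slide": [0, 0, 0], "spin": -1},
    {"grip": -0.1, "slide": [0, 0, 0], "spin": -0.4},
    {"grip": -0.1, "slide": [0, 0, 0], "spin": 0}
  ]
}}

```text
time: 9.7
tool_pos: [0.548, 0.2283, 0.2875]
ee_rot: [-3.141, 0.0, 1.834]
wrist_force: [-0.2, 0.4, -0.5]
width: 0.0514
finger_force: 0.0
```

Run:
```python
from bench import *; from h import *
o=sensors.get_obs(); print(o['ee_rot'],o['joint_positions'].round(2)); t=loc(C,(-.01,-.05))
print(t,delta(o,[*t,.16]))
S=camera_info("scene");D=camera_info("side")
f=lambda z:np.array([ (proj(S,[*loc(B,(-.065,.005)),z])[0]-(170,175))*2.5-(101,25),(proj(S,[*loc(B,(.105,.005)),z])[0]-(170,175))*2.5-(110,192),
 (proj(D,[*loc(B,(-.065,.005)),z])[0]-(270,140))*3-(240,338),(proj(D,[*loc(B,(.105,.005)),z])[0]-(270,140))*3-(390,257)])
for z in(.224,.228,.232,.236): print(z,f(z).round(0).tolist())
```

```text
[-3.14139173e+00  2.93207966e-04  1.83376917e+00] [ 0.3   0.18  1.15 -0.    1.81  0.04]
[0.61148316 0.19234597] [-0.1025  0.104   0.255 ]
0.224 [[1.0, 9.0], [-1.0, 4.0], [-3.0, 9.0], [0.0, 7.0]]
0.228 [[-0.0, 6.0], [-2.0, 1.0], [-3.0, 6.0], [1.0, 4.0]]
0.232 [[-1.0, 2.0], [-2.0, -1.0], [-3.0, 3.0], [1.0, 1.0]]
0.236 [[-2.0, -1.0], [-3.0, -4.0], [-3.0, -1.0], [2.0, -2.0]]
```

Request:
{"op": "arm_command", "data": {
  "plan": [
    {"grip": -0.1, "slide": [-0.034, 0.035, 0], "spin": 0},
    {"grip": -0.1, "slide": [-0.034, 0.035, 0.05], "spin": 0},
    {"grip": -0.1, "slide": [-0.034, 0.034, 0.07], "spin": 0},
    {"grip": -0.1, "slide": [0, 0, 0.08], "spin": 0},
    {"grip": -0.1, "slide": [0, 0, 0.06], "spin": 0},
    {"grip": -0.1, "slide": [0, 0, 0], "spin": 0},
    {"grip": -0.1, "slide": [0, 0, 0], "spin": 0}
  ]
}}

```text
time: 10.58
tool_pos: [0.6116, 0.1929, 0.1593]
ee_rot: [3.139, 0.0, 1.835]
wrist_force: [0.0, 0.3, 0.7]
width: 0.0519
finger_force: 0.0
```

Run:
```python
from bench import *; from h import *
o=sensors.get_obs(); print(o['tool_pos'],o['ee_rot'],o['wrist_force'],delta(o,[*loc(C,(-.01,-.05)),.1005]))
```

```text
[0.61164531 0.19292962 0.15930913] [3.13935908e+00 2.25341464e-04 1.83452976e+00] [0.00804282 0.25954302 0.73930879] [-0.001  -0.0009  0.1176]
```

Request:
{"op": "arm_command", "data": {
  "plan": [
    {"grip": -0.1, "slide": [-0.001, -0.001, 0.06], "spin": 0},
    {"grip": -0.1, "slide": [0, 0, 0.04], "spin": 0},
    {"grip": -0.1, "slide": [0, 0, 0.0175], "spin": 0},
    {"grip": -0.1, "slide": [0, 0, 0], "spin": 0},
    {"grip": 1, "slide": [0, 0, 0], "spin": 0},
    {"grip": 1, "slide": [0, 0, 0], "spin": 0},
    {"grip": 1, "slide": [0, 0, 0], "spin": 0},
    {"grip": 1, "slide": [0, 0, 0], "spin": 0},
    {"grip": 1, "slide": [0, 0, 0], "spin": 0}
  ]
}}

```text
time: 11.7
tool_pos: [0.6106, 0.1921, 0.0995]
ee_rot: [3.141, 0.0, 1.835]
wrist_force: [-0.1, 0.2, 1.9]
width: 0.0202
finger_force: 30.0
```

Request:
{"op": "arm_command", "data": {
  "plan": [
    {"grip": 1, "slide": [0, 0, -0.02], "spin": 0},
    {"grip": 1, "slide": [0, 0, -0.04], "spin": 0},
    {"grip": 1, "slide": [0, 0, -0.07], "spin": 0},
    {"grip": 1, "slide": [0, 0, -0.08], "spin": 0},
    {"grip": 1, "slide": [0, 0, -0.08], "spin": 0},
    {"grip": 1, "slide": [0, 0, -0.08], "spin": 0},
    {"grip": 1, "slide": [0, 0, -0.08], "spin": 0},
    {"grip": 1, "slide": [0, 0, -0.05], "spin": 0},
    {"grip": 1, "slide": [0, 0, -0.02], "spin": 0},
    {"grip": 1, "slide": [0, 0, 0], "spin": 0}
  ]
}}

```text
time: 12.95
tool_pos: [0.6105, 0.1921, 0.3597]
ee_rot: [3.14, 0.0, 1.835]
wrist_force: [0.4, -0.7, -3.7]
width: 0.0201
finger_force: 30.0
```

Run:
```python
from bench import *; from h import *
o=sensors.get_obs(); print(o['tool_pos'],o['ee_rot'],o['wrist_force'],o['width'],delta(o,[*loc(B,(.02,-.12)),.36]))
```

```text
[0.61054892 0.1921327  0.35969471] [3.14040798e+00 1.22188411e-04 1.83484092e+00] [ 0.37666872 -0.67499793 -3.72282857] 0.020120757847922666 [-1.0001e+00 -2.5290e-01 -8.0000e-04]
```

Request:
{"op": "arm_command", "data": {
  "plan": [
    {"grip": 1, "slide": [-0.04, -0.01, 0], "spin": 0},
    {"grip": 1, "slide": [-0.08, -0.02, 0], "spin": 0},
    {"grip": 1, "slide": [-0.11, -0.028, 0], "spin": 0},
    {"grip": 1, "slide": [-0.115, -0.029, 0], "spin": 0},
    {"grip": 1, "slide": [-0.115, -0.029, 0], "spin": 0},
    {"grip": 1, "slide": [-0.115, -0.029, 0], "spin": 0},
    {"grip": 1, "slide": [-0.115, -0.029, 0], "spin": 0},
    {"grip": 1, "slide": [-0.115, -0.029, 0], "spin": 0},
    {"grip": 1, "slide": [-0.115, -0.029, 0], "spin": 0},
    {"grip": 1, "slide": [-0.08, -0.021, 0], "spin": 0}
  ]
}}

```text
time: 14.2
tool_pos: [0.617, -0.3278, 0.3564]
ee_rot: [-3.138, -0.002, 1.831]
wrist_force: [0.5, 0.7, -2.8]
width: 0.0206
finger_force: 30.0
```

Request:
{"op": "arm_command", "data": {
  "plan": [
    {"grip": 1, "slide": [0, 0, 0], "spin": 0},
    {"grip": 1, "slide": [0, 0, 0], "spin": 0}
  ]
}}

```text
time: 14.45
tool_pos: [0.6181, -0.3241, 0.3576]
ee_rot: [-3.14, -0.002, 1.834]
wrist_force: [1.0, 0.3, -2.9]
width: 0.0203
finger_force: 30.0
```

Run:
```python
from bench import *; from h import *; import cv2
o=sensors.get_obs(); ci=camera_info("wrist"); im=snapshot("wrist"); cv2.imwrite("pics/w3.png",im[:,:,::-1])
print(o['tool_pos'],o['ee_rot'],o['width'],delta(o,[*loc(B,(.02,-.045)),.18]))
a=np.arange(0,6.28,.785)
print("ring",proj(ci,[[*loc(B,(.02+.036*np.cos(t),.036*np.sin(t))),.082] for t in a]).round(0).tolist(),proj(ci,[*loc(B,(.02,0)),.082]).round(1))
print("hood edge",[ (z,proj(ci,[[*loc(B,(x,.005)),z] for x in(-.065,.105)]).round(0).tolist()) for z in (.224,.232)])
```

```text
[ 0.61807378 -0.32409512  0.35756209] [-3.13971104e+00 -2.28419846e-03  1.83385930e+00] 0.020310154024252444 [0.1497 0.003  0.3555]
ring [[349.0, 111.0], [340.0, 87.0], [318.0, 77.0], [295.0, 87.0], [286.0, 110.0], [296.0, 133.0], [317.0, 143.0], [339.0, 134.0]] [[317.4 110.6]]
hood edge [(0.224, [[206.0, 78.0], [430.0, 79.0]]), (0.232, [[203.0, 76.0], [434.0, 77.0]])]
```

View pics/w3.png

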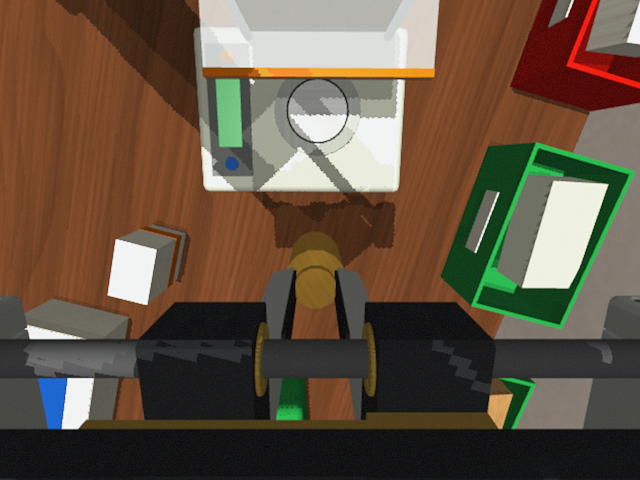

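Ring centre seen at (318,111), predicted (317,111); hood edge at row 78, cols 203–435, agrees too. Descend on the open side.

Request:
{"op": "arm_command", "data": {
  "plan": [
    {"grip": 1, "slide": [0.03, 0, 0.04], "spin": 0},
    {"grip": 1, "slide": [0.05, 0.003, 0.07], "spin": 0},
    {"grip": 1, "slide": [0.045, 0, 0.08], "spin": 0},
    {"grip": 1, "slide": [0.025, 0, 0.08], "spin": 0},
    {"grip": 1, "slide": [0, 0, 0.05], "spin": 0},
    {"grip": 1, "slide": [0, 0, 0.03], "spin": 0},
    {"grip": 1, "slide": [0, 0, 0], "spin": 0},
    {"grip": 1, "slide": [0, 0, 0], "spin": 0}
  ]
}}

```text
time: 15.5
tool_pos: [0.6015, -0.251, 0.1859]
ee_rot: [3.139, 0.002, 1.835]
wrist_force: [0.3, 0.0, -3.6]
width: 0.0206
finger_force: 30.0
```

```bash
cat > now.py <<'E'
from bench import *; from h import *
o=sensors.get_obs(); print(o['tool_pos'],o['ee_rot'],o['wrist_force'],o['width'],delta(o,[*loc(B,(.02,-.013)),.178]))
E
python3 now.py
```

```text
[ 0.60148533 -0.25099882  0.18588066] [3.13936738e+00 2.15632914e-03 1.83513626e+00] [ 0.27920864  0.04890831 -3.59302065] 0.02064627133998746 [ 0.0647 -0.0034  0.0156]
```

Request:
{"op": "arm_command", "data": {
  "plan": [
    {"grip": 1, "slide": [0.015, -0.003, 0.003], "spin": 0},
    {"grip": 1, "slide": [0.018, 0, 0], "spin": 0},
    {"grip": 1, "slide": [0.018, 0, 0], "spin": 0},
    {"grip": 1, "slide": [0.013, 0, 0], "spin": 0},
    {"grip": 1, "slide": [0, 0, 0.006], "spin": 0},
    {"grip": 1, "slide": [0, 0, 0], "spin": 0},
    {"grip": 1, "slide": [0, 0, 0], "spin": 0}
  ]
}}

```text
time: 16.38
tool_pos: [0.5909, -0.2205, 0.1793]
ee_rot: [-3.141, 0.0, 1.834]
wrist_force: [-0.7, 0.7, -3.1]
width: 0.0201
finger_force: 30.0
```

```bash
python3 now.py
```

```text
[ 0.59092832 -0.22053579  0.17928481] [-3.14132339e+00  4.53388511e-06  1.83448153e+00] [-0.71433523  0.6552422  -3.09163113] 0.020104105719309137 [0.0004 0.0011 0.0026]
```

Request:
{"op": "arm_command", "data": {
  "plan": [
    {"grip": 1, "slide": [0, 0, 0.003], "spin": 0},
    {"grip": 1, "slide": [0, 0, 0.003], "spin": 0},
    {"grip": 1, "slide": [0, 0, 0.003], "spin": 0},
    {"grip": 1, "slide": [0, 0, 0.003], "spin": 0},
    {"grip": 1, "slide": [0, 0, 0], "spin": 0},
    {"grip": 1, "slide": [0, 0, 0], "spin": 0}
  ]
}}

```text
time: 17.12
tool_pos: [0.591, -0.2202, 0.1736]
ee_rot: [3.142, 0.0, 1.835]
wrist_force: [-0.1, -0.5, -4.0]
width: 0.0205
finger_force: 30.0
```

Request:
{"op": "arm_command", "data": {
  "plan": [
    {"grip": 1, "slide": [0, 0, 0.002], "spin": 0},
    {"grip": 1, "slide": [0, 0, 0.002], "spin": 0},
    {"grip": 1, "slide": [0, 0, 0], "spin": 0}
  ]
}}

```text
time: 17.5
tool_pos: [0.5909, -0.2202, 0.1714]
ee_rot: [-3.141, -0.0, 1.835]
wrist_force: [0.4, 0.7, -2.8]
width: 0.0204
finger_force: 30.0
```

Request:
{"op": "arm_command", "data": {
  "plan": [
    {"grip": 1, "slide": [0, 0, 0.0015], "spin": 0},
    {"grip": 1, "slide": [0, 0, 0], "spin": 0},
    {"grip": 1, "slide": [0, 0, 0], "spin": 0}
  ]
}}

```text
time: 17.88
tool_pos: [0.5909, -0.2203, 0.1708]
ee_rot: [-3.142, 0.0, 1.835]
wrist_force: [0.1, -0.5, -2.8]
width: 0.0202
finger_force: 30.0
```

Request:
{"op": "arm_command", "data": {
  "plan": [
    {"grip": 1, "slide": [0, 0, 0.001], "spin": 0},
    {"grip": 1, "slide": [0, 0, 0], "spin": 0},
    {"grip": 1, "slide": [0, 0, 0], "spin": 0}
  ]
}}

```text
time: 18.25
tool_pos: [0.591, -0.2203, 0.1704]
ee_rot: [3.141, 0.0, 1.835]
wrist_force: [-0.1, -0.3, -2.9]
width: 0.0204
finger_force: 30.0
```

Request:
{"op": "arm_command", "data": {
  "plan": [
    {"grip": 1, "slide": [0, 0, 0.001], "spin": 0},
    {"grip": 1, "slide": [0, 0, 0], "spin": 0},
    {"grip": 1, "slide": [0, 0, 0], "spin": 0}
  ]
}}

```text
time: 18.62
tool_pos: [0.5911, -0.2205, 0.1703]
ee_rot: [3.141, 0.001, 1.835]
wrist_force: [-0.4, -0.5, -0.5]
width: 0.0202
finger_force: 30.0
```

Request:
{"op": "arm_command", "data": {
  "plan": [
    {"grip": 1, "slide": [0, 0, 0.001], "spin": 0},
    {"grip": 1, "slide": [0, 0, 0], "spin": 0},
    {"grip": 1, "slide": [0, 0, 0], "spin": 0}
  ]
}}

```text
time: 19.0
tool_pos: [0.5912, -0.2206, 0.1702]
ee_rot: [3.141, 0.001, 1.835]
wrist_force: [0.2, -1.1, 4.0]
width: 0.02
finger_force: 30.0
```

Contact, right at the predicted height. Ease off, release, go straight up.

Request:
{"op": "arm_command", "data": {
  "plan": [
    {"grip": 1, "slide": [0, 0, -0.001], "spin": 0},
    {"grip": -0.1, "slide": [0, 0, 0], "spin": 0},
    {"grip": -0.1, "slide": [0, 0, 0], "spin": 0},
    {"grip": -0.1, "slide": [0, 0, 0], "spin": 0},
    {"grip": -0.1, "slide": [0, 0, 0], "spin": 0},
    {"grip": -0.1, "slide": [0, 0, -0.02], "spin": 0},
    {"grip": -0.1, "slide": [0, 0, -0.03], "spin": 0},
    {"grip": -0.1, "slide": [0, 0, -0.08], "spin": 0},
    {"grip": -0.1, "slide": [0, 0, -0.08], "spin": 0},
    {"grip": -0.1, "slide": [0, 0, -0.08], "spin": 0}
  ]
}}

```text
time: 20.25
tool_pos: [0.5909, -0.2202, 0.3178]
ee_rot: [3.14, 0.002, 1.835]
wrist_force: [0.3, -0.2, 0.0]
width: 0.0514
finger_force: 0.0
```

Request:
{"op": "arm_command", "data": {
  "plan": [
    {"grip": -0.1, "slide": [-0.08, 0, -0.05], "spin": 0},
    {"grip": -0.1, "slide": [-0.08, 0, 0], "spin": 0},
    {"grip": -0.1, "slide": [-0.06, 0, 0], "spin": 0},
    {"grip": -0.1, "slide": [0, 0, 0], "spin": 0},
    {"grip": -0.1, "slide": [0, 0, 0], "spin": 0}
  ]
}}

```text
time: 20.88
tool_pos: [0.6196, -0.3257, 0.3407]
ee_rot: [3.141, 0.0, 1.835]
wrist_force: [-1.0, 0.7, -0.4]
width: 0.0517
finger_force: 0.0
```

Run:
```python
from bench import *; from h import *; import cv2
ci=camera_info("wrist"); w=snapshot("wrist"); s=snapshot("scene")
a=cv2.resize(s[160:340,160:560],(800,360))[:,:,::-1]
p=proj(ci,[*loc(B,(.02,0)),.082])[0]; print(p, proj(ci,[[*loc(B,(.02,-.013)),z] for z in(.082,.156)]).round(1).tolist())
x,y=p.astype(int); b=cv2.resize(w[max(0,y-60):y+60,x-100:x+100],(400,240))[:,:,::-1]
out=np.zeros((600,800,3),np.uint8); out[:360]=a; out[360:,:400]=b; cv2.imwrite("pics/f.png",out)
```

```text
[316.10150033 105.97904782] [[316.0, 118.4], [316.3, 109.4]]
```

View pics/f.png

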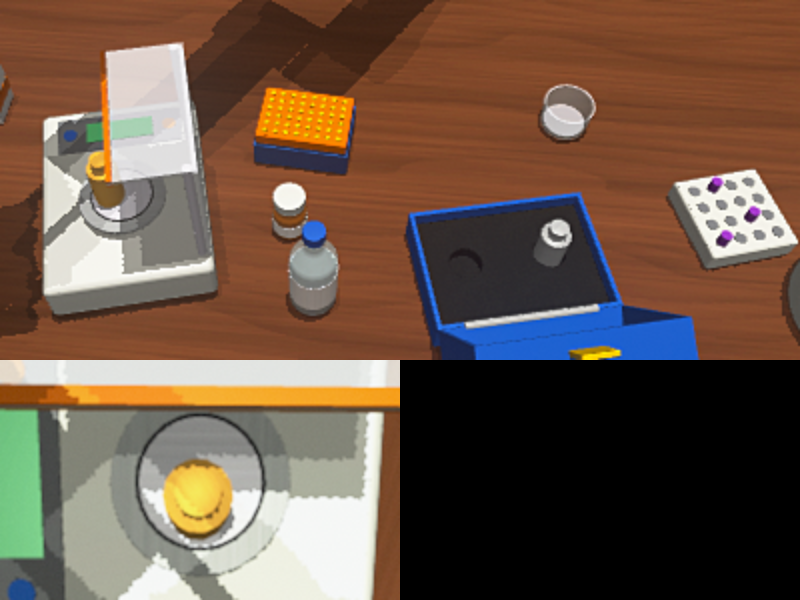

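The picture shows the brass weight upright and inside the ring, around (198,498) in the lower crop. The lid is open, the steel weight is still in its pocket and nothing else has moved.

```bash
python3 -c "
from bench import ticket; print(ticket.close_job())"
```

```text
the job is handed in; nothing more can be done
None
```

I opened the case and its lid stays open; the brass weight stands upright inside the ring (aimed about 13 mm off centre on the open side), and the steel weight is still in its pocket; the job is handed in, but no verdict came back. The moves cannot tilt the tool, so I held the weight by its knob with the gripper straight down and its body above the hood roof (about 10 mm clear by my estimate), and felt no push against the hood.

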